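# Sort sterilised instrument canisters by their indicator tag into V-notch racks

### The job

Three instrument canisters have come out of the steriliser. Lay the two that passed (round disc tag) in the two-place ready rack, one in each place, and the one that failed (narrow bar tag) in the single-place return cradle: each lying level and fully home in both its V notches, with its caps outside the plates and the tag facing up. Set them down gently, without dropping them, and leave the bottle, jar and bowl alone.

Things in the scene. Friction and masses are not known exactly. Their poses are not given: they have to be found in the camera images.
- disc_canister_1: closed steel canister, 128 mm long, 0.18 kg: round barrel 26 mm in diameter, at each end a square white cap 34 x 34 mm, 19 mm long; 90 mm of bare barrel between. Black tag on top at mid-length, a round disc 24 mm across: passed. Origin: barrel centre, on its axis (17 mm above the worktop at the start). x along the barrel, z out through the tag (up at the start); ends alike.
- disc_canister_2: closed steel canister, 128 mm long, 0.18 kg: round barrel 26 mm in diameter, at each end a square white cap 34 x 34 mm, 19 mm long; 90 mm of bare barrel between. Black tag on top at mid-length, a round disc 24 mm across: passed. Origin: barrel centre, on its axis (17 mm above the worktop at the start). x along the barrel, z out through the tag (up at the start); ends alike.
- bar_canister: closed steel canister, 128 mm long, 0.18 kg: round barrel 26 mm in diameter, at each end a square white cap 34 x 34 mm, 19 mm long; 90 mm of bare barrel between. Black tag on top at mid-length, a narrow bar 66 x 8 mm along the barrel: failed. Origin: barrel centre, on its axis (17 mm above the worktop at the start). x along the barrel, z out through the tag (up at the start); ends alike.
- ready_rack: the wide two-place ready rack, fixed, steel. Base plate 110 (x) x 150 (y) x 8 mm; on it two upright plates 64 mm apart along x, 8 mm thick, with two V notches each, 80 mm apart: 90 degrees, 42 mm wide at the rim, rim 53 and vertex 32 mm above the worktop. A canister lies along x, caps outside the plates (9 mm end play each way). Origin: centre of underside; z up.
- ready_rack_seat1 (a point): the point on the barrel axis, midway between the two plates, of a canister lying home in one place of the ready rack: 50 mm above the worktop, 40 mm to the +y side of the rack's middle. x along the canister, z up; either end of the canister may point to +x.
- ready_rack_seat2 (a point): the point on the barrel axis, midway between the two plates, of a canister lying home in the other place of the ready rack: 50 mm above the worktop, 40 mm to the -y side of the rack's middle. x along the canister, z up; either end of the canister may point to +x.
- return_cradle: the narrow single-place return cradle, fixed, steel. Base plate 110 (x) x 70 (y) x 8 mm; on it two upright plates 64 mm apart along x, 8 mm thick, with one V notch each: 90 degrees, 42 mm wide at the rim, rim 53 and vertex 32 mm above the worktop. A canister lies along x, caps outside the plates (9 mm end play each way). Origin: centre of underside; z up.
- return_cradle_seat (a point): the point on the barrel axis, midway between the two plates, of a canister lying home in the return cradle: 50 mm above the worktop. x along the canister, z up; either end of the canister may point to +x.
- bottle: bystander: amber bottle, 64 mm in diameter, 160 mm tall, loose; origin at the centre of its underside.
- jar: bystander: white jar with a steel lid, 68 mm in diameter, 80 mm tall, loose; origin at the centre of its underside.
- bowl: bystander: small steel bowl, 90 mm across, 40 mm tall, loose; origin at the centre of its underside.
Things that resemble listed ones, but are neither listed nor needed, are in the scene too. What is shaped like the disc_canister_1 but pink or yellow is not meant.

How it is judged:
By the outcome, as a careful person would: the job done as asked, in the order asked, and still so for the second after the job is handed in, with the robot touching nothing.
It also fails if it takes over 69 s, if anything falls off the work surface, if the arm or the gripper's body presses on something with over 40 N, if the wrist force passes 120 N, or if a joint passes its speed limit or range.

### The arm

A 7-joint arm with a two-finger parallel gripper is mounted at the origin on the work surface. World frame = base frame: x ahead of the robot, y to its left, z up, the work surface at z = 0. Lengths are in m, angles in rad, forces in N, time in s.
With the tool pointing down it reaches from about 0.35 to 0.9 m from the base axis. Payload 7.2 kg.
Tool frame: the origin (TCP) lies at the very end of the fingers, on their centre line; the grasp point (between the pads) lies 19 mm behind it; z points along the fingers, y is the line along which they close (so a half turn about z gives the same grasp; the last joint's range is limited). The gripper opens to 88 mm and grips with 3 to 60 N. Pads are 20 mm wide; open, the fingers measure 115 mm over their backs; the gripper's body (75 mm by 178 mm) begins 61 mm behind the grasp point.
Start: joints at [-1.31, 0.411, -0.013, 1.596, 0.006, 1.134, -0.082], TCP at [0.202, 0.592, 0.223] pointing down, gripper open.
Joint ranges: [-2.95, 2.95], [-0.29, 1.99], [-1.47, 1.44], [0.14, 2.54], [-1.03, 4.17], [0.13, 1.85], [-2.86, 2.86]. Speed limits (rad/s): [2.39, 2.39, 3.01, 3.01, 3.14, 3.14, 3.14].

### API

Orientations are given as a unit quaternion [x, y, z, w].
In Python, from station import sense, capture, sign_off gives the robot as it stands.
- The arm moves only by the shell command python3 -m inch 'ROWS'. ROWS is JSON, a list of rows, each a list of 3 entries, a list of its own where there are three numbers: the shift along the world's x, y, z in units of 60 mm (1.0 is 60 mm), then the turn about the world's z in units of 0.15 rad (1.0 is 0.15 rad), then the opening, from -1 (shut) to 1 (fully open). In form: [[[dx, dy, dz], turn, claw], ...]. A call has 1 to 5 rows; each row shifts and turns the commanded pose from where the row before left it; what a row does not reach is not made up. A row lasts 1/8 s, in which the tool goes at most 62.5 mm and 10.7 degrees, less where a joint would pass 70% of its speed; a pose out of reach is approached as far as the arm can. A call with a number of a shift or a turn outside -1 to 1 is refused whole. A call with a gripper value outside its range is refused whole. The fingers move at their own pace and stop on an object; the grip force is fixed at half the most. Time passes only in rows, so rows that do not move let the fingers close. It gives the time, the measured TCP pose, the force, the opening and the grip force at its end, in the units of the state.
- sense(): the state, without advancing time (a new reading comes with each control period).
- capture(name): name is "scene" or "top" or "wrist"; returns a dict with "img" (384x512x3 uint8, red, green, blue), "z_map" (384x512 float32, m along the optical axis (not along the pixel's ray), 0 where there is no reading), "fovy" (degrees; the focal length in pixels is half the picture's height over the tangent of half this angle, whatever the lens; pixels are square), "cx", "cy" (the principal point, pixels), "extrinsics" (4x4, takes a point from camera to world coordinates). Camera axes: x right, y down, z forward; pixel columns grow to the right and rows downward; lengths in m; the calibration is good to about 2 mm. A picture is of the moment at which its call begins.
- sign_off(): hands the job in; it is judged then, once.
The state is a dict: "clock": time; "qpos": joint angles; "dq": joint speeds; "effort": joint torques, N m; "tcp_pos": TCP position; "tcp_rot": TCP orientation; "ft_force": force on the tool from outside, world axes, zero at the start; "ft_torque": the same for the moment, N m; "gripper_width": finger opening in m; "finger_force": force on a finger pad.
Only numpy, scipy, OpenCV 4.12 (cv2) and the standard library are available. Lean on these libraries where they do the work, as an engineer would, in place of code of your own. Each camera call takes 0.05 s, during which the arm holds its last target. There are 200 camera calls.

## Working session

There is one attempt and no reset: what is moved stays moved. The work goes in short steps, Python scripts to look and compute and a shell command to move; the robot and the scene stay as the last step left them, time stands still between calls to the robot, and variables do not carry over. Pictures are saved under pics/ and viewed, at most 10 in all, crops included, and the job is handed in when it is done.

```bash
mkdir -p pics; cat > h.py <<'E'
import numpy as np, cv2
from station import sense, capture
def K(c):
    f=c["img"].shape[0]/2/np.tan(np.radians(c["fovy"])/2); return f,c["cx"],c["cy"]
def world(c,u,v,z=None):
    """pixel -> world, by depth, or on plane z"""
    f,cx,cy=K(c); E=np.array(c["extrinsics"]); d=np.array([(u-cx)/f,(v-cy)/f,1.])
    if z is None: s=np.median(c["z_map"][int(v)-1:int(v)+2,int(u)-1:int(u)+2])
    else: s=(z-E[2,3])/(E[:3,:3]@d)[2]
    return E[:3,:3]@(d*s)+E[:3,3]
def save(name,img,k=1): cv2.imwrite("pics/"+name,cv2.resize(img[:,:,::-1],None,fx=k,fy=k,interpolation=cv2.INTER_CUBIC))
E
python3 - <<'E'
from h import *
import pickle
np.set_printoptions(precision=3,suppress=True)
for n in("top","scene"):
    c=capture(n); save(n+".png",c["img"],1.5); print(n,K(c),np.array(c["extrinsics"])); pickle.dump(c,open(n+".pkl","wb"))
print(sense())
E
```

```text
top (np.float64(410.59398345705415), 257.0843348611126, 193.76745118091034) [[-0.018 -0.999  0.05   0.527]
 [-0.999  0.02   0.025 -0.029]
 [-0.026 -0.049 -0.998  1.474]
 [ 0.     0.     0.     1.   ]]
scene (np.float64(362.1953448262479), 250.10861115594537, 194.27217687551013) [[ 0.374  0.772 -0.513  1.169]
 [ 0.927 -0.308  0.211 -0.224]
 [ 0.005 -0.555 -0.832  0.948]
 [ 0.     0.     0.     1.   ]]
{'clock': 0.1, 'qpos': array([-1.31 ,  0.412, -0.013,  1.597,  0.006,  1.134, -0.082]), 'dq': array([ 0.   , -0.001, -0.001, -0.   , -0.   , -0.001, -0.001]), 'effort': array([  0.003, -58.909,   0.644, -29.171,  -0.054,   0.015,   0.   ]), 'tcp_pos': array([0.202, 0.591, 0.222]), 'tcp_rot': array([ 0.164,  0.987, -0.001, -0.   ]), 'ft_force': array([ 0.07 , -0.73 , -0.726]), 'ft_torque': array([-0.042, -0.043, -0.016]), 'finger_force': 0.0, 'gripper_width': 0.08769238195057631}
```

View pics/top.png

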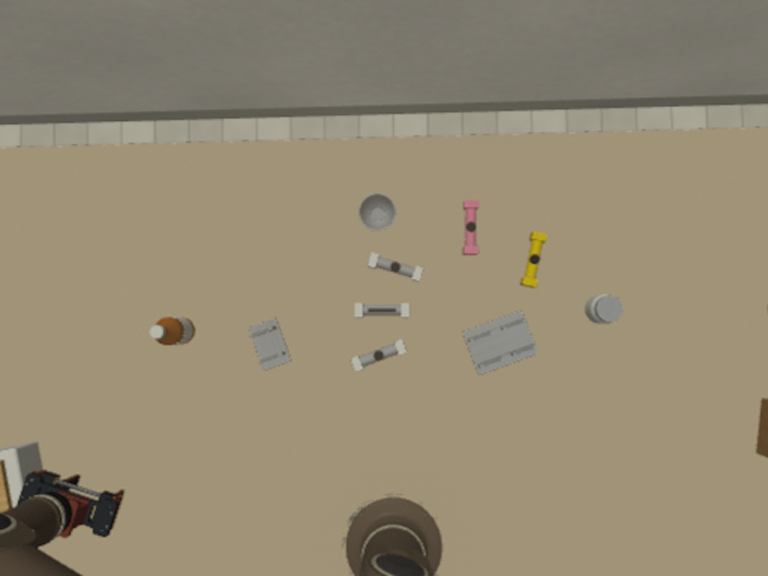

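View pics/scene.png

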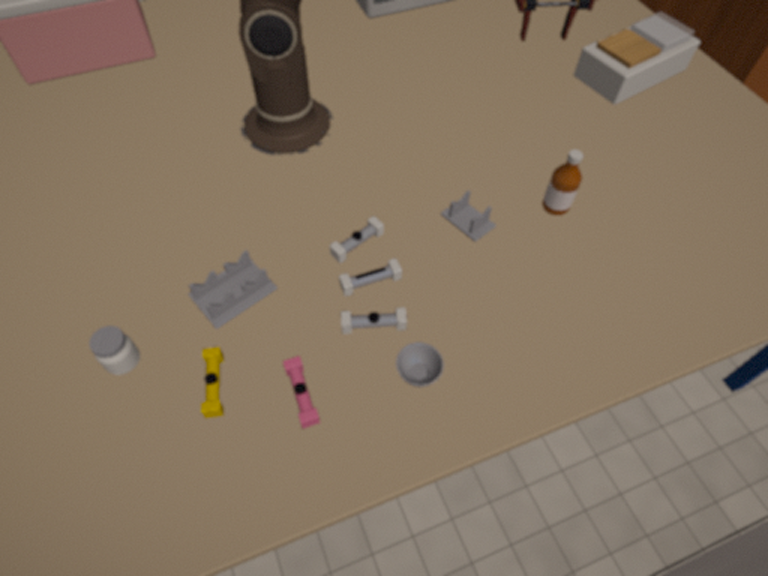

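Top picture (1.5x pixels): the white-capped steel canisters are at (395,267) disc, (382,310) bar and (378,355) disc. The pink one at (471,227) and the yellow one at (534,259) are decoys. The two-place rack is at (499,342) and the single cradle at (270,344). I'll confirm in one crop.

```bash
python3 - <<'E'
from h import *
import pickle
c=pickle.load(open("top.pkl","rb")); im=c["img"]
save("crop1.png",im[160:260,160:360],4)   # u0=160,v0=160,k=4
E
```

```text
(no output)
```

View pics/crop1.png

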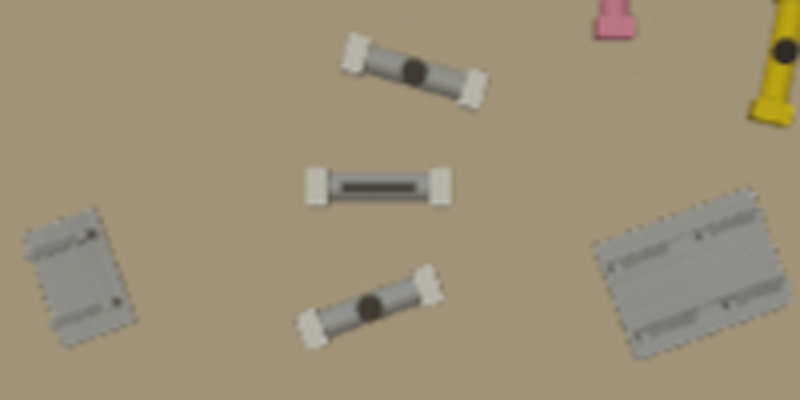

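```bash
cat > est.py <<'E'
from h import *
import pickle
np.set_printoptions(precision=4,suppress=True)
def cloud(c):
    f,cx,cy=K(c);E=np.array(c["extrinsics"]);h,w=c["z_map"].shape
    u,v=np.meshgrid(np.arange(w),np.arange(h));z=c["z_map"]
    P=np.stack([(u-cx)/f*z,(v-cy)/f*z,z],-1)@E[:3,:3].T+E[:3,3]; P[z==0]=np.nan
    return P
def pix(c,p):
    f,cx,cy=K(c);E=np.array(c["extrinsics"]);q=E[:3,:3].T@(np.array(p)-E[:3,3]);return q[0]/q[2]*f+cx,q[1]/q[2]*f+cy
def blobs(c,lo=.004,xr=(.25,.85),yr=(-.5,.5)):
    P=cloud(c); x,y,z=P[...,0],P[...,1],P[...,2]
    m=((z>lo)&(z<.2)&(x>xr[0])&(x<xr[1])&(y>yr[0])&(y<yr[1])).astype(np.uint8)
    n,L=cv2.connectedComponents(m)
    for i in range(1,n):
        s=L==i
        if s.sum()<60: continue
        Q=P[s]; r=cv2.minAreaRect(Q[:,:2].astype(np.float32)); b=cv2.boxPoints(r)
        e1,e2=b[1]-b[0],b[2]-b[1]; e=e1 if np.hypot(*e1)>np.hypot(*e2) else e2
        print(np.array(r[0]),"size",np.array(r[1]),"long axis deg %.1f"%(np.degrees(np.arctan2(e[1],e[0]))%180),"z max/med",np.percentile(Q[:,2],98),np.median(Q[:,2]),c["img"][s].mean(0).astype(int), s.sum())
E
python3 - <<'E'
from est import *
for n in("top","scene"):
    c=pickle.load(open(n+".pkl","rb")); P=cloud(c); 
    k=(abs(P[...,0]-.45)<.03)&(abs(P[...,1]-.0)<.4); print(n,"table z",np.nanmedian(P[k][:,2]))
    blobs(c)
E
```

```text
top table z 0.0023847014367541775
[0.7901 0.0229] size [0.0951 0.0914] long axis deg 6.8 z max/med 0.044108483669997665 0.020331600897586677 [122 119 111] 472
[ 0.749  -0.1932] size [0.044  0.1379] long axis deg 179.9 z max/med 0.038658017159630464 0.029726154083566936 [157 106 110] 326
[ 0.6693 -0.3447] size [0.0519 0.1375] long axis deg 159.9 z max/med 0.03820416019489258 0.02994240615002164 [157 138  35] 332
[ 0.6537 -0.0145] size [0.1355 0.0483] long axis deg 72.6 z max/med 0.038993208658805345 0.02948200489865882 [140 137 126] 317
[ 0.546  -0.4807] size [0.0714 0.0402] long axis deg 3.1 z max/med 0.08470935030452105 0.07195090814864902 [132 131 124] 312
[0.56   0.0144] size [0.1311 0.0485] long axis deg 87.1 z max/med 0.0386545648803352 0.030536223560960085 [138 136 126] 285
[ 0.4771 -0.2603] size [0.1334 0.1533] long axis deg 109.3 z max/med 0.05270665973273741 0.009094305076622344 [138 138 132] 1206
[0.5159 0.4824] size [0.068  0.0347] long axis deg 0.1 z max/med 0.1626465932371647 0.1013674732706954 [112  91  67] 394
[0.4771 0.2887] size [0.1294 0.0862] long axis deg 27.0 z m
[... 784 characters left out ...]
3 z max/med 0.03537565691109972 0.02768854309087887 [126 121 118] 411
[ 0.6573 -0.0159] size [0.1275 0.0365] long axis deg 72.2 z max/med 0.035859420621288135 0.02845256939377211 [124 119 115] 460
[ 0.5515 -0.4801] size [0.0393 0.0661] long axis deg 179.6 z max/med 0.08060622044652474 0.05828395029999489 [124 119 115] 525
[0.7871 0.0229] size [0.0863 0.0869] long axis deg 154.2 z max/med 0.04107269379277366 0.02021838501380957 [109 104 104] 689
[ 0.6683 -0.3417] size [0.0346 0.1302] long axis deg 166.9 z max/med 0.03518436200062507 0.028647299971648 [140 115  11] 528
[ 0.7485 -0.1957] size [0.0338 0.1282] long axis deg 177.6 z max/med 0.03516852623959398 0.02907935928280525 [140  78  93] 509
```

The crop confirms two disc tags, at (414,72) and (370,308), and one bar tag at (380,187). The rack's plates run lower-left to upper-right in the picture. Next I'll move to a wrist view over the near canister.

```bash
python3 -m inch '[[[0.3,-0.85,0.1],-0.5,1],[[0.3,-0.85,0.1],-0.5,1],[[0.3,-0.85,0.1],-0.5,1],[[0.3,-0.85,0.1],-0.5,1],[[0.3,-0.85,0],-0.5,1]]'
python3 -m inch '[[[0.3,-0.85,0],-0.5,1],[[0.3,-0.85,0],-0.5,1],[[0.3,-0.85,0],-0.5,1],[[0.3,-0.85,0],-0.5,1],[[0.3,-0.85,0],-0.5,1]]'
python3 -m inch '[[[0.3,-0.85,0],-0.5,1],[[0,0,0],0,1],[[0,0,0],0,1]]'
python3 - <<'E'
from est import *
c=capture("wrist"); pickle.dump(c,open("w1.pkl","wb")); save("w1.png",c["img"],1.5); print(np.array(c["extrinsics"]),K(c)); blobs(c)
s=sense(); print(s["tcp_pos"],s["tcp_rot"],s["qpos"],s["clock"])
E
```

```text
clock: 0.72
tcp_pos: [0.2923, 0.3348, 0.2469]
tcp_rot: [0.346, 0.938, 0.0, 0.0]
ft_force: [0.2, -0.3, 0.1]
gripper_width: 0.088
finger_force: 0.0
clock: 1.35
tcp_pos: [0.382, 0.0798, 0.2467]
tcp_rot: [0.515, 0.857, 0.0, 0.0]
ft_force: [0.0, 0.8, 0.4]
gripper_width: 0.0876
finger_force: 0.0
clock: 1.72
tcp_pos: [0.3995, 0.031, 0.2465]
tcp_rot: [0.545, 0.838, -0.0, -0.0]
ft_force: [-0.9, 0.0, 0.1]
gripper_width: 0.088
finger_force: 0.0
[[ 0.9137  0.3942  0.0988  0.3723]
 [ 0.4064 -0.8864 -0.2219  0.0918]
 [ 0.0001  0.2429 -0.9701  0.4077]
 [ 0.      0.      0.      1.    ]] (np.float64(307.29419823816954), 256.9767921433823, 189.75097138602717)
[0.4839 0.2674] size [0.1096 0.0286] long axis deg 19.9 z max/med 0.05195859051690664 0.007511494049308037 [102  99  98] 2448
[0.4471 0.0272] size [0.034  0.1279] long axis deg 109.7 z max/med 0.03435712223189127 0.029763327898133407 [128 123 119] 2287
[0.5529 0.0482] size [0.067  0.0342] long axis deg 87.9 z max/med 0.03437145274059724 0.029455273227141587 [117 112 108] 1191
[0.6556 0.0416] size [0.0191 0.0059] long axis deg 58.5 z max/med 0.03287004567071572 0.01612167048533858 [97 93 87] 151
[ 0.547  -0.0361] size [0.0252 0.0196] long axis deg 0.6 z max/med 0.03424201602460683 0.03195774514048105 [136 130 122] 255
[0.6521 0.0072] size [0.0322 0.0102] long axis deg 76.1 z max/med 0.03170195427348002 0.02129482232649646 [75 71 70] 218
[ 0.457  -0.2201] size [0.1105 0.0674] long axis deg 19.8 z max/med 0.04946312690249215 0.007455539653065252 [118 114 113] 2416
[0.3994 0.0315 0.2465] [ 0.5447  0.8387 -0.0001 -0.0003] [-0.7174 -0.0361  0.5133  2.0883  0.0197  1.0853  0.2053] 1.775
```

View pics/w1.png

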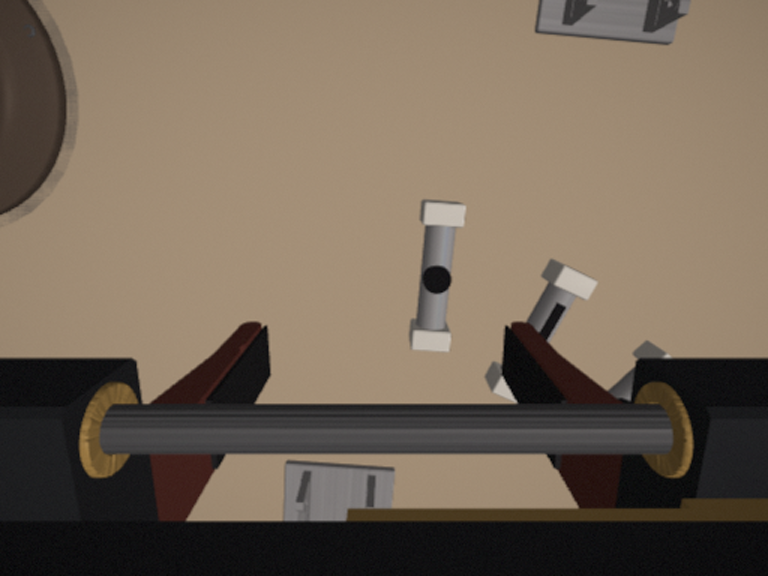

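Near canister in full view, with its disc tag at (437,279). It stands at (0.447, 0.027), axis 109.7°, top at 34 mm. I'll go down and grasp it.

```bash
python3 -m inch '[[[0.8,-0.07,0],-0.5,1],[[0,0,-1],0,1],[[0,0,-1],0,1],[[0,0,-1],0,1],[[0,0,-0.7],0,1]]'
python3 -m inch '[[[0,0,-0.35],0,1],[[0,0,0],0,1],[[0,0,0],0,-1],[[0,0,0],0,-1],[[0,0,0],0,-1]]'
python3 -m inch '[[[0,0,0],0,-1],[[0,0,0],0,-1],[[0,0,0],0,-1],[[0,0,0],0,-1]]'
```

```text
clock: 2.4
tcp_pos: [0.4464, 0.0279, 0.022]
tcp_rot: [0.575, 0.818, -0.001, -0.001]
ft_force: [0.2, 0.4, -0.2]
gripper_width: 0.0878
finger_force: 0.0
clock: 3.02
tcp_pos: [0.448, 0.0268, 0.004]
tcp_rot: [0.576, 0.817, 0.0, 0.0]
ft_force: [0.6, -0.3, -0.2]
gripper_width: 0.0615
finger_force: 0.0
clock: 3.52
tcp_pos: [0.4479, 0.0263, 0.0037]
tcp_rot: [0.576, 0.817, 0.0, 0.0]
ft_force: [0.2, 0.6, 0.2]
gripper_width: 0.0254
finger_force: 30.0
```

```bash
python3 -m inch '[[[0,0,0.6],0,-1],[[0,0,1],0,-1],[[0,0,1],-1,-1],[[0.33,-0.5,1],-1,-1],[[0.33,-0.5,0.4],-1,-1]]'
python3 -m inch '[[[0.33,-0.5,0],-1,-1],[[0.33,-0.5,0],-1,-1],[[0.33,-0.5,0],-1,-1],[[0.33,-0.5,0],-1,-1],[[0.33,-0.5,0],-1,-1]]'
python3 -m inch '[[[0.35,-0.5,0],-1,-1],[[0,0,0],-1,-1],[[0,0,0],-0.5,-1],[[0,0,0],0,-1],[[0,0,0],0,-1]]'
python3 - <<'E'
from est import *
c=capture("wrist"); pickle.dump(c,open("w2.pkl","wb")); save("w2.png",c["img"],1.5); blobs(c)
s=sense(); print(s["tcp_pos"],s["tcp_rot"],s["qpos"],s["clock"])
E
```

```text
clock: 4.15
tcp_pos: [0.4864, -0.0305, 0.2402]
tcp_rot: [0.745, 0.667, 0.002, 0.0]
ft_force: [0.9, -0.4, -2.2]
gripper_width: 0.0257
finger_force: 30.0
clock: 4.78
tcp_pos: [0.5845, -0.1811, 0.2366]
tcp_rot: [0.938, 0.347, -0.0, -0.0]
ft_force: [0.5, 0.4, -2.1]
gripper_width: 0.0255
finger_force: 30.0
clock: 5.4
tcp_pos: [0.6051, -0.2102, 0.2369]
tcp_rot: [0.986, 0.169, -0.0, -0.0]
ft_force: [0.4, 0.0, -2.8]
gripper_width: 0.0251
finger_force: 30.0
[ 0.7408 -0.1954] size [0.0339 0.1186] long axis deg 177.8 z max/med 0.034204538777411975 0.028951163561629634 [167  97 112] 2731
[ 0.6547 -0.0163] size [0.1281 0.0345] long axis deg 72.4 z max/med 0.034182942101606315 0.029228610085645257 [144 139 135] 3373
[ 0.6664 -0.3412] size [0.0341 0.1278] long axis deg 167.0 z max/med 0.03432034505013514 0.029101678651413943 [179 149  62] 2859
[0.5542 0.0171] size [0.1284 0.0342] long axis deg 88.9 z max/med 0.034065841623783726 0.028703423489067792 [143 138 134] 3039
[ 0.5396 -0.3061] size [0.0141 0.0154] long axis deg 112.8 z max/med 0.008377442072978993 0.00688644552706319 [152 146 145] 99
[ 0.5739 -0.4807] size [0.0075 0.0387] long axis deg 117.0 z max/med 0.05355457572726495 0.03242511294015826 [172 165 156] 611
[ 0.5296 -0.4873] size [0.0279 0.0342] long axis deg 108.2 z max/med 0.08050718692478995 0.07907092416338068 [134 130 129] 486
[ 0.6052 -0.2102  0.2371] [ 0.9856  0.1689 -0.0001 -0.0002] [-0.3712  0.5811  0.9797  1.5812 -0.5009  1.2511 -0.5377] 5.45
```

View pics/w2.png

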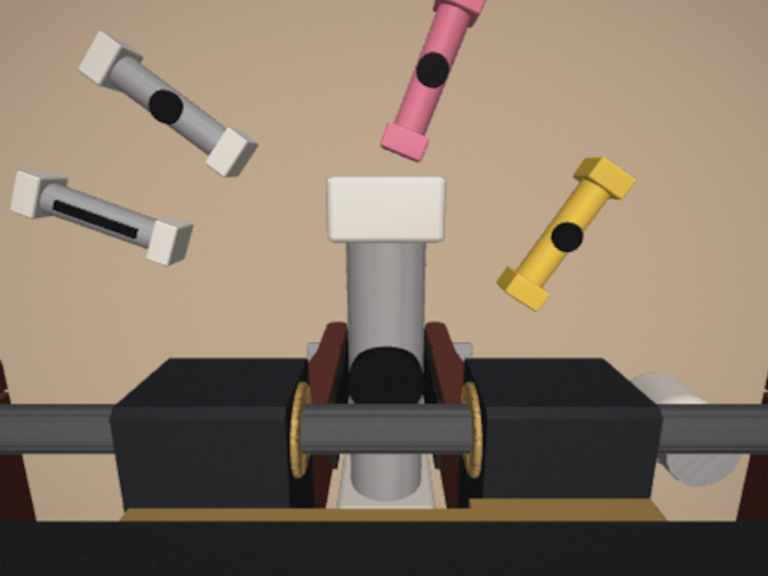

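The wrist camera looks towards +x. This frame shows the held canister tag-up, the far disc canister at (165,107) and the bar at (95,218), but not the rack, so I'll step back to see it.

```bash
python3 -m inch '[[[-0.8,-0.3,0],0,-1],[[-0.8,-0.3,0],0,-1],[[-0.8,-0.3,0],0,-1],[[-0.8,-0.3,0],0,-1],[[-0.8,-0.3,0],0,-1]]'
python3 -m inch '[[[0,0,0],0,-1],[[0,0,0],0,-1]]'
python3 - <<'E'
from est import *
c=capture("wrist"); pickle.dump(c,open("w3.pkl","wb")); save("w3.png",c["img"],1.5); blobs(c)
s=sense(); print(s["tcp_pos"],s["tcp_rot"],s["clock"])
P=cloud(c); t=P[...,2]
m=(t>.03)&(t<.056)&(P[...,0]>.38)&(P[...,0]<.6)&(P[...,1]<-.14)&(P[...,1]>-.4)
n,L=cv2.connectedComponents(m.astype(np.uint8))
for i in range(1,n):
    s=L==i
    if s.sum()>30:
        r=cv2.minAreaRect(P[s][:,:2].astype(np.float32)); print(r,np.percentile(P[s][:,2],97),s.sum(),np.argwhere(s).mean(0)*1.5)
E
```

```text
clock: 6.08
tcp_pos: [0.3637, -0.301, 0.2373]
tcp_rot: [0.986, 0.169, 0.0, -0.0]
ft_force: [-0.4, -1.0, -2.1]
gripper_width: 0.0257
finger_force: 30.0
clock: 6.32
tcp_pos: [0.3659, -0.3002, 0.2376]
tcp_rot: [0.986, 0.169, 0.001, -0.0]
ft_force: [1.0, 0.8, -2.7]
gripper_width: 0.0255
finger_force: 30.0
[ 0.4719 -0.2596] size [0.1091 0.15  ] long axis deg 109.5 z max/med 0.052115886213863795 0.0075088824859801395 [147 143 142] 11893
[ 0.5447 -0.4801] size [0.0657 0.0391] long axis deg 3.2 z max/med 0.08056515278450292 0.0637446443884955 [123 118 114] 4280
[ 0.3663 -0.3001  0.2375] [0.9856 0.1689 0.0005 0.    ] 6.375
((0.4885106682777405, -0.21114778518676758), (0.008615056984126568, 0.05809735879302025), 19.564348220825195) 0.052935755615773794 597 [ 55.392  324.6407]
((0.5151352882385254, -0.286581426858902), (0.008405419066548347, 0.057993508875370026), 19.248376846313477) 0.05291632976351436 598 [ 55.4022 438.9958]
((0.4283503293991089, -0.2323443740606308), (0.007682912517338991, 0.05818641558289528), 19.464067459106445) 0.05312235667667978 403 [148.1092 327.0819]
((0.4550362527370453, -0.30795955657958984), (0.007675591856241226, 0.05768830329179764), 19.444738388061523) 0.05316169896393976 398 [148.1683 437.1407]
```

View pics/w3.png

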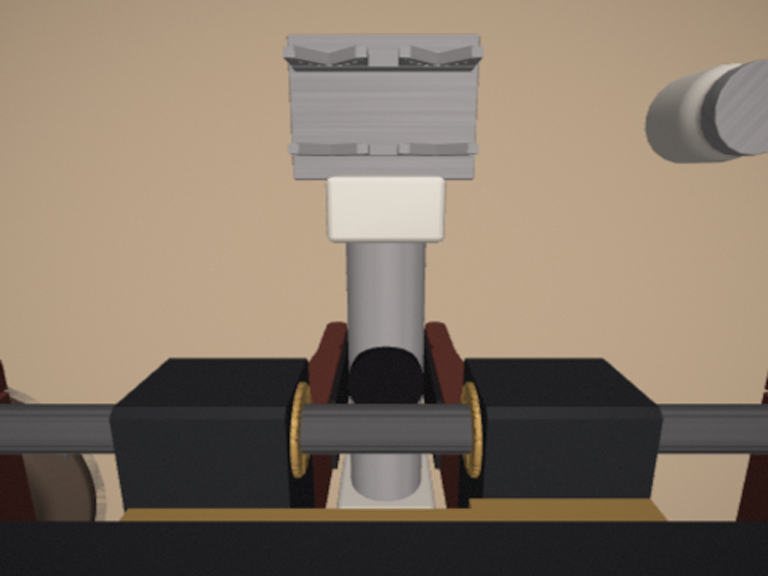

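Rack in full view: four plates at rows about 55 and 148, notches near columns 325 and 438, angle 19.4°. I'll measure the held canister in the same frame so the camera bias cancels.

```bash
cat > held.py <<'E'
from est import *
def held(c,tcp):
    """canister held under the tool, world: cap top face and barrel edges in front of the fingers"""
    P=cloud(c);m=(P[...,2]>tcp[2]-.01)&(P[...,2]<tcp[2]+.045)&(np.hypot(P[...,0]-tcp[0],P[...,1]-tcp[1])<.09)
    v,u=np.mgrid[:384,:512]; hsv=cv2.cvtColor(c["img"],cv2.COLOR_RGB2HSV)
    cap=m&(v>112)&(v<170)&(abs(u-257)<60)&(hsv[...,2]>175)
    Q=P[cap]; zt=np.median(Q[:,2]); Q=Q[abs(Q[:,2]-zt)<.004]
    r=cv2.minAreaRect(Q[:,:2].astype(np.float32))
    bar=m&(v>168)&(v<215)&(abs(u-257)<45)&~cap; B=P[bar]
    print("cap",r,"ztop",zt,"n",len(Q),"barrel top z",np.percentile(B[:,2],98))
    return np.array(r[0])
E
python3 - <<'E'
from held import *
c=pickle.load(open("w3.pkl","rb")); t=np.array([.3663,-.3001,.2375]); p=held(c,t)
a=np.radians(19.4);X=np.array([np.cos(a),np.sin(a)]);Y=np.array([-X[1],X[0]])
d=p-t[:2]; print("cap rel tcp: along %.4f lateral %.4f"%(d@X,d@Y))
for s in([.4585,-.2217],[.4851,-.2973]):
    e=np.array(s)-t[:2]; print("seat along %.4f lateral %.4f; xy units"%(e@X,e@Y),e/.06)
E
```

```text
cap ((0.41737139225006104, -0.28103888034820557), (0.017983650788664818, 0.03335190936923027), 19.476247787475586) ztop 0.26704904423184356 n 3272 barrel top z 0.26378024329632216
cap rel tcp: along 0.0545 lateral 0.0010
seat along 0.1130 lateral 0.0433; xy units [1.5367 1.3067]
seat along 0.1130 lateral -0.0368; xy units [1.98   0.0467]
```

```bash
python3 -m inch '[[[1,0.015,0],0,-1],[[0.985,0.015,0],0,-1],[[0,0,-1],0,-1],[[0,0,-1],0,-1],[[0,0,-0.4],0,-1]]'
python3 -m inch '[[[0,0,-0.1],0,-1],[[0,0,0],0,-1],[[0,0,0],0,-1]]'
python3 -m inch '[[[0,0,-0.4],0,-1],[[0,0,-0.2],0,-1],[[0,0,-0.1],0,-1],[[0,0,-0.07],0,-1],[[0,0,0],0,-1]]'
```

```text
clock: 7.0
tcp_pos: [0.4837, -0.2966, 0.0888]
tcp_rot: [0.986, 0.169, -0.003, -0.001]
ft_force: [-0.2, -0.4, -2.1]
gripper_width: 0.0254
finger_force: 30.0
clock: 7.38
tcp_pos: [0.4854, -0.2991, 0.0885]
tcp_rot: [0.986, 0.168, 0.001, 0.001]
ft_force: [0.2, -0.6, -2.3]
gripper_width: 0.0254
finger_force: 30.0
clock: 8.0
tcp_pos: [0.4845, -0.2988, 0.0412]
tcp_rot: [0.986, 0.168, 0.0, 0.0]
ft_force: [0.3, 0.0, -2.4]
gripper_width: 0.0257
finger_force: 30.0
```

```bash
python3 -m inch '[[[0,0,-0.04],0,-1],[[0,0,0],0,-1]]'
python3 -m inch '[[[0,0,-0.03],0,-1],[[0,0,0],0,-1]]'
```

```text
clock: 8.25
tcp_pos: [0.4845, -0.2987, 0.0387]
tcp_rot: [0.986, 0.168, 0.0, 0.0]
ft_force: [0.1, -0.0, -3.4]
gripper_width: 0.0252
finger_force: 30.0
clock: 8.5
tcp_pos: [0.4845, -0.2987, 0.0368]
tcp_rot: [0.986, 0.168, -0.0, 0.0]
ft_force: [-0.2, 0.1, -2.9]
gripper_width: 0.0254
finger_force: 30.0
```

```bash
python3 -m inch '[[[0,0,-0.015],0,-1],[[0,0,0],0,-1]]'
python3 -m inch '[[[0,0,-0.015],0,-1],[[0,0,0],0,-1]]'
```

```text
clock: 8.75
tcp_pos: [0.4845, -0.2988, 0.0366]
tcp_rot: [0.986, 0.168, 0.0, -0.0]
ft_force: [-2.6, 1.6, 5.1]
gripper_width: 0.0253
finger_force: 30.0
clock: 9.0
tcp_pos: [0.4846, -0.2988, 0.0365]
tcp_rot: [0.986, 0.168, 0.001, -0.0]
ft_force: [-3.9, 3.1, 14.1]
gripper_width: 0.0251
finger_force: 30.0
```

Contact came at 36.6 mm, as predicted. Releasing, then on to the far disc canister.

```bash
python3 -m inch '[[[0,0,0.02],0,-0.2],[[0,0,0],0,0.2],[[0,0,0],0,0.2],[[0,0,0],0,0.2]]'
python3 -m inch '[[[0,0,0.4],0,0.2],[[0,0,1],0,0.2],[[0,0,1],0,0.2],[[0.4,0.67,0.3],0.88,0.4],[[0.4,0.67,0],0.88,0.4]]'
python3 -m inch '[[[0.4,0.67,0],0.88,0.4],[[0.4,0.67,0],0.88,0.4],[[0.4,0.67,0],0.88,0.4],[[0.4,0.67,0],0.88,0.4],[[0.44,0.67,0],0.9,0.4]]'
python3 -m inch '[[[0,0,0],0,0.4],[[0,0,0],0,0.4]]'
python3 - <<'E'
from est import *
s=sense(); print(s["tcp_pos"],s["tcp_rot"],s["clock"],s["gripper_width"])
for n in("scene","top"):
    c=capture(n); pickle.dump(c,open(n+"2.pkl","wb")); save(n+"2.png",c["img"][120:260,90:290],4); blobs(c)
E
```

```text
clock: 9.5
tcp_pos: [0.4844, -0.2987, 0.0362]
tcp_rot: [0.986, 0.168, -0.0, 0.0]
ft_force: [0.3, -0.4, 0.4]
gripper_width: 0.0525
finger_force: 0.0
clock: 10.12
tcp_pos: [0.5337, -0.2182, 0.2003]
tcp_rot: [0.955, 0.298, 0.002, 0.001]
ft_force: [0.1, 0.9, -0.2]
gripper_width: 0.0613
finger_force: 0.0
clock: 10.75
tcp_pos: [0.6554, -0.0159, 0.1982]
tcp_rot: [0.805, 0.593, -0.0, -0.0]
ft_force: [-0.3, -0.4, 0.5]
gripper_width: 0.0616
finger_force: 0.0
clock: 11.0
tcp_pos: [0.6543, -0.0182, 0.198]
tcp_rot: [0.807, 0.59, -0.001, 0.0]
ft_force: [-0.9, -0.8, 0.2]
gripper_width: 0.0613
finger_force: 0.0
[ 0.6543 -0.0182  0.198 ] [ 0.8071  0.5904 -0.0006  0.0002] 11.0 0.06133868740545199
[0.5205 0.483 ] size [0.059  0.0336] long axis deg 0.4 z max/med 0.15949495213223314 0.08480981822132838 [115  88  66] 586
[0.4807 0.2883] size [0.1091 0.0731] long axis deg 18.7 z max/med 0.050962155903224456 0.00923860939851523 [117 112 111] 556
[ 0.4735 -0.261 ] size [0.1305 0.1517] long axis deg 110.9 z max/med 0.06645732189993432 0.024553371259015466 [120 115 114] 1635
[ 0.6118 -0.0221] size [0.0514 0.14
[... 907 characters left out ...]
 z max/med 0.038821718217913005 0.029236402127247096 [166 113 118] 324
[ 0.6672 -0.3471] size [0.0446 0.1385] long axis deg 167.0 z max/med 0.038675459535259527 0.029836452033427663 [166 147  37] 328
[ 0.5462 -0.4801] size [0.0716 0.0395] long axis deg 0.5 z max/med 0.08505062809600503 0.0715206714209583 [140 140 132] 302
[ 0.4672 -0.2602] size [0.142  0.1634] long axis deg 108.8 z max/med 0.06867718551129993 0.010872734281558438 [146 145 138] 1342
[0.4781 0.2871] size [0.1225 0.0852] long axis deg 21.4 z max/med 0.05334718021670106 0.00913810507717372 [146 144 136] 581
[0.5147 0.4827] size [0.0359 0.0628] long axis deg 177.2 z max/med 0.16231273963916498 0.1013714353893973 [120  97  72] 385
```

View pics/scene2.png

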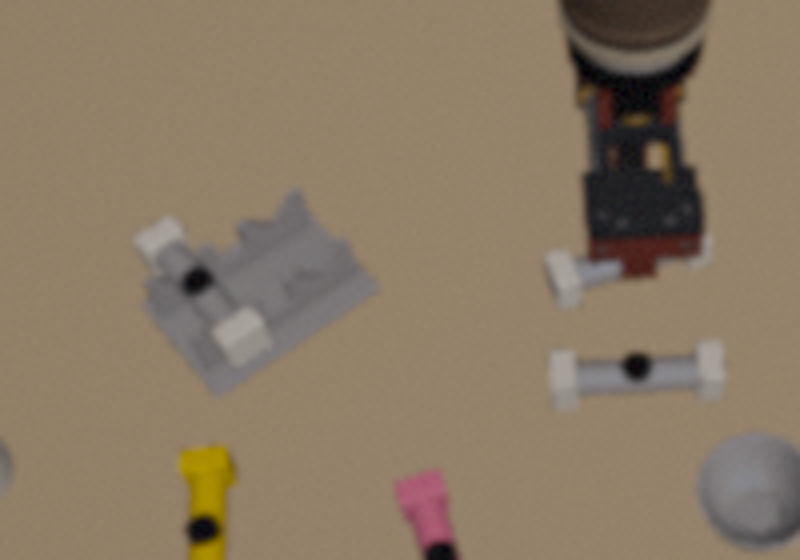

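First canister lies home in the rack, its tag at (198,280) and facing up, top at 66.5 mm. Now grasping the far disc canister.

```bash
python3 -m inch '[[[0,0.01,-1],0,0.4],[[0,0,-1],0,0.4],[[0,0,-0.8],0,0.4],[[0,0,-0.43],0,0.4],[[0,0,0],0,0.4]]'
python3 -m inch '[[[0,0,0],0,-1],[[0,0,0],0,-1],[[0,0,0],0,-1],[[0,0,0],0,-1],[[0,0,0],0,-1]]'
```

```text
clock: 11.72
tcp_pos: [0.6538, -0.0183, 0.0033]
tcp_rot: [0.807, 0.59, -0.001, -0.0]
ft_force: [-0.4, -0.0, 0.9]
gripper_width: 0.0611
finger_force: 0.0
clock: 12.35
tcp_pos: [0.655, -0.0166, 0.0049]
tcp_rot: [0.807, 0.591, 0.0, 0.0]
ft_force: [-0.4, 0.3, 4.3]
gripper_width: 0.0257
finger_force: 30.0
```

```bash
python3 -m inch '[[[0,0,0.5],0,-1],[[0,0,1],0,-1],[[0,0,1],0,-1],[[-0.47,-0.49,0.75],-0.88,-1],[[-0.47,-0.49,0],-0.88,-1]]'
python3 -m inch '[[[-0.47,-0.49,0],-0.88,-1],[[-0.47,-0.49,0],-0.88,-1],[[-0.47,-0.49,0],-0.88,-1],[[-0.47,-0.49,0],-0.88,-1],[[-0.47,-0.51,0],-0.9,-1]]'
python3 -m inch '[[[0,0,0],0,-1],[[0,0,-1],0,-1],[[0,0,-0.5],0,-1],[[0,0,0],0,-1],[[0,0,0],0,-1]]'
python3 - <<'E'
from held import *
c=capture("wrist"); s=sense(); t=s["tcp_pos"]; print(t,s["tcp_rot"]); p=held(c,t)
a=np.radians(19.4);X=np.array([np.cos(a),np.sin(a)]);Y=np.array([-X[1],X[0]])
print("cap rel tcp",(p-t[:2])@X,(p-t[:2])@Y, "to seat1 (u)",(np.array([.4579,-.2233])-t[:2])/.06)
E
```

```text
clock: 12.98
tcp_pos: [0.5995, -0.0767, 0.203]
tcp_rot: [0.878, 0.478, 0.003, 0.001]
ft_force: [0.7, -0.5, -2.1]
gripper_width: 0.0252
finger_force: 30.0
clock: 13.6
tcp_pos: [0.4563, -0.2243, 0.1994]
tcp_rot: [0.986, 0.166, 0.0, -0.0]
ft_force: [-0.2, 0.9, -0.4]
gripper_width: 0.0254
finger_force: 30.0
clock: 14.22
tcp_pos: [0.4582, -0.2239, 0.1105]
tcp_rot: [0.986, 0.168, 0.0, 0.0]
ft_force: [0.1, 0.1, -1.3]
gripper_width: 0.0257
finger_force: 30.0
[ 0.4584 -0.224   0.1107] [0.9857 0.1684 0.0008 0.0005]
cap ((0.5095466375350952, -0.20519649982452393), (0.01765531674027443, 0.03350255638360977), 19.45624542236328) ztop 0.13873682956910008 n 3183 barrel top z 0.13563381566010274
cap rel tcp 0.05445801956934373 0.0007623630311135859 to seat1 (u) [-0.0089  0.0117]
```

```bash
python3 -m inch '[[[0,0.01,-0.4],0,-1],[[0,0,-0.4],0,-1],[[0,0,-0.2],0,-1],[[0,0,-0.11],0,-1],[[0,0,0],0,-1]]'
python3 -m inch '[[[0,0,-0.04],0,-1],[[0,0,0],0,-1]]'
python3 -m inch '[[[0,0,-0.025],0,-1],[[0,0,0],0,-1]]'
```

```text
clock: 14.9
tcp_pos: [0.4577, -0.2233, 0.0432]
tcp_rot: [0.986, 0.168, 0.0, 0.0]
ft_force: [0.5, 0.5, -1.6]
gripper_width: 0.0255
finger_force: 30.0
clock: 15.15
tcp_pos: [0.4577, -0.2231, 0.0407]
tcp_rot: [0.986, 0.168, 0.0, 0.0]
ft_force: [0.5, 0.1, -2.0]
gripper_width: 0.0256
finger_force: 30.0
clock: 15.4
tcp_pos: [0.4574, -0.223, 0.0389]
tcp_rot: [0.986, 0.168, -0.0, -0.0]
ft_force: [-0.0, -0.3, -2.0]
gripper_width: 0.025
finger_force: 30.0
```

```bash
python3 -m inch '[[[0,0,-0.015],0,-1],[[0,0,0],0,-1]]'
python3 -m inch '[[[0,0,-0.015],0,-1],[[0,0,0],0,-1]]'
```

```text
clock: 15.65
tcp_pos: [0.4575, -0.2232, 0.0381]
tcp_rot: [0.986, 0.168, 0.0, 0.0]
ft_force: [-0.6, 0.6, -1.1]
gripper_width: 0.0251
finger_force: 30.0
clock: 15.9
tcp_pos: [0.4576, -0.2234, 0.0376]
tcp_rot: [0.986, 0.168, 0.0, 0.0]
ft_force: [-2.0, 0.3, 6.2]
gripper_width: 0.0253
finger_force: 30.0
```

```bash
python3 -m inch '[[[0,0,-0.01],0,-1],[[0,0,0],0,-1],[[0,0,0.02],0,-0.2],[[0,0,0],0,0.2],[[0,0,0],0,0.2]]'
python3 -m inch '[[[0,0,0],0,0.2],[[0,0,0.4],0,0.2],[[0,0,1],0,0.2],[[0,0,1],0,0.2],[[0.2,0.5,0.3],1,0.4]]'
python3 -m inch '[[[0.2,0.5,0],1,0.4],[[0.2,0.5,0],1,0.4],[[0.2,0.5,0],1,0.4],[[0.2,0.5,0],1,0.4],[[0.2,0.5,0],1,0.4]]'
python3 -m inch '[[[0.2,0.5,0],1,0.4],[[0.2,0.5,0],1,0.4],[[0,0,0],0,0.4],[[0,0,0],0,0.4]]'
python3 - <<'E'
from est import *
s=sense(); print(s["tcp_pos"],s["tcp_rot"],s["clock"])
c=capture("wrist"); pickle.dump(c,open("w4.pkl","wb")); save("w4.png",c["img"],1.5); blobs(c)
c=capture("scene"); pickle.dump(c,open("scene3.pkl","wb")); blobs(c,yr=(-.4,.4)); save("scene3.png",c["img"][120:260,90:290],4)
E
```

```text
clock: 16.52
tcp_pos: [0.4574, -0.223, 0.0376]
tcp_rot: [0.986, 0.168, -0.0, -0.0]
ft_force: [-0.8, -0.7, -0.6]
gripper_width: 0.0508
finger_force: 0.0
clock: 17.15
tcp_pos: [0.4699, -0.1957, 0.203]
tcp_rot: [0.971, 0.241, 0.002, 0.001]
ft_force: [0.4, 0.3, -0.7]
gripper_width: 0.0592
finger_force: 0.0
clock: 17.77
tcp_pos: [0.5296, -0.0421, 0.1997]
tcp_rot: [0.813, 0.582, 0.0, -0.0]
ft_force: [0.5, 0.0, 0.1]
gripper_width: 0.0615
finger_force: 0.0
clock: 18.27
tcp_pos: [0.553, 0.0159, 0.1996]
tcp_rot: [0.72, 0.694, -0.0, 0.0]
ft_force: [-0.1, 1.0, -0.4]
gripper_width: 0.0615
finger_force: 0.0
[0.553  0.0159 0.1996] [ 0.7195  0.6944 -0.0004  0.0001] 18.275
[0.5534 0.0172] size [0.1281 0.0338] long axis deg 88.7 z max/med 0.03420843397227098 0.030683996811600805 [135 129 125] 2954
[0.7826 0.0246] size [0.0874 0.0858] long axis deg 88.1 z max/med 0.04000596075472803 0.02148019218585584 [100  97  96] 5274
[ 0.468  -0.1919] size [0.0421 0.0914] long axis deg 179.6 z max/med 0.03528390226953333 0.007320071355539304 [119 115 114] 1211
[0.4767 0.3019] size [0.1099 0.1077] long axis deg 20.2 z max/med 0.05145599887053296 0.009130138843947755 [115 110 109] 561
[ 0.4732 -0.2601] size [0.1324 0.1492] long axis deg 109.3 z max/med 0.06708596783647114 0.04550130716806944 [120 115 113] 1791
[0.5571 0.0174] size [0.1283 0.0354] long axis deg 89.2 z max/med 0.035339423815692564 0.02792997108051798 [130 124 121] 409
[0.7868 0.0231] size [0.0864 0.0871] long axis deg 153.2 z max/med 0.04093427030365735 0.02043300892390737 [112 107 107] 692
[ 0.6687 -0.3411] size [0.0344 0.1298] long axis deg 166.7 z max/med 0.03520329819592231 0.028508295736596745 [143 118  12] 529
[ 0.7482 -0.1958] size [0.0337 0.1279] long axis deg 177.6 z max/med 0.0356250193587004 0.029247768845663547 [144  81  96] 512
```

View pics/scene3.png

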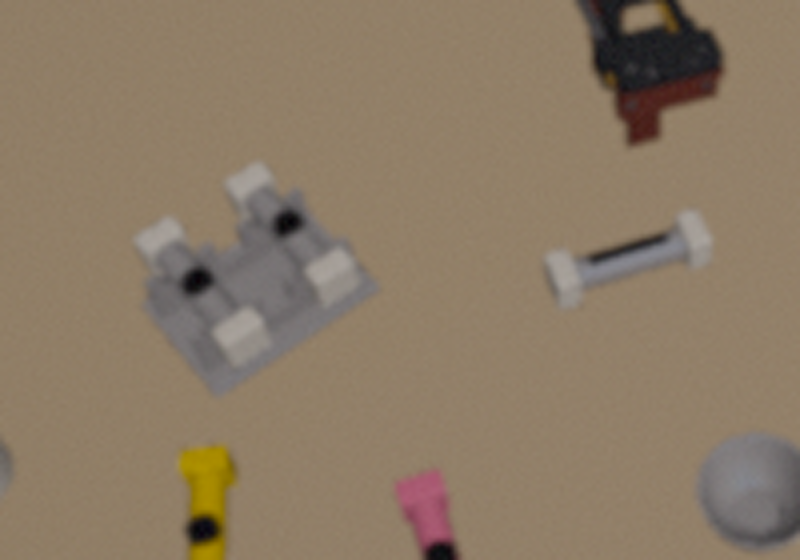

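Both disc canisters lie home, tags at (198,280) and (288,222). The bar canister is at (628,258). Grasping it.

```bash
python3 -m inch '[[[0.01,0.02,-1],0.09,0.4],[[0,0,-1],0,0.4],[[0,0,-0.8],0,0.4],[[0,0,-0.46],0,0.4],[[0,0,0],0,0.4]]'
python3 -m inch '[[[0,0,0],0,-1],[[0,0,0],0,-1],[[0,0,0],0,-1],[[0,0,0],0,-1],[[0,0,0],0,-1]]'
```

```text
clock: 19.0
tcp_pos: [0.5532, 0.0167, 0.0029]
tcp_rot: [0.715, 0.699, -0.001, -0.0]
ft_force: [-0.4, -0.3, 0.4]
gripper_width: 0.0615
finger_force: 0.0
clock: 19.62
tcp_pos: [0.5542, 0.0183, 0.0045]
tcp_rot: [0.714, 0.7, 0.0, 0.0]
ft_force: [-0.8, 0.7, 3.2]
gripper_width: 0.0252
finger_force: 30.0
```

```bash
python3 -m inch '[[[0,0,0.5],0,-1],[[0,0,1],0,-1],[[0,0,1],-1,-1],[[-0.39,0.48,1],-1,-1],[[-0.39,0.48,0.38],-1,-1]]'
python3 -m inch '[[[-0.39,0.48,0],-1,-1],[[-0.39,0.48,0],-1,-1],[[-0.39,0.48,0],-1,-1],[[-0.39,0.48,0],-1,-1],[[-0.39,0.48,0],-1,-1]]'
python3 -m inch '[[[-0.37,0.47,0],0,-1],[[0,0,0],0,-1],[[0,0,0],0,-1]]'
python3 - <<'E'
from held import *
c=capture("wrist"); s=sense(); t=s["tcp_pos"]; print(t,s["tcp_rot"],s["clock"],s["qpos"]); pickle.dump(c,open("w5.pkl","wb")); save("w5.png",c["img"],1.5)
p=held(c,t); blobs(c)
yaw=2*np.arctan2(s["tcp_rot"][1],s["tcp_rot"][0])-np.pi/2
P=cloud(c); z=P[...,2]
m=(z>.03)&(z<.056)&(P[...,0]>.38)&(P[...,0]<.6)&(P[...,1]>.18)&(P[...,1]<.4)
n,L=cv2.connectedComponents(m.astype(np.uint8)); C=[]
for i in range(1,n):
    k=L==i
    if k.sum()>100:
        r=cv2.minAreaRect(P[k][:,:2].astype(np.float32)); C.append(r[0]); print(r,np.percentile(P[k][:,2],97),k.sum())
C=np.array(C); d=C[0]-C[1]; a=np.arctan(d[1]/d[0]); print("cradle angle",np.degrees(a),"canister axis",np.degrees(yaw)+90)
X=np.array([np.cos(a),np.sin(a)]);Y=np.array([-X[1],X[0]]); ctr=C.mean(0)
h=p-X*.0545; print("seat",ctr,"move (u)",(ctr-h)/.06,"held-tcp along/lat",(h-t[:2])@X,(h-t[:2])@Y)
E
```

```text
clock: 20.25
tcp_pos: [0.5104, 0.0724, 0.2325]
tcp_rot: [0.854, 0.52, 0.002, 0.0]
ft_force: [0.3, 1.1, -3.0]
gripper_width: 0.0249
finger_force: 30.0
clock: 20.88
tcp_pos: [0.3917, 0.2171, 0.2299]
tcp_rot: [0.985, 0.172, -0.0, -0.0]
ft_force: [0.7, 0.6, -2.2]
gripper_width: 0.0253
finger_force: 30.0
clock: 21.25
tcp_pos: [0.3708, 0.2441, 0.23]
tcp_rot: [0.985, 0.175, -0.0, 0.0]
ft_force: [0.7, -0.6, -1.9]
gripper_width: 0.0252
finger_force: 30.0
[0.3711 0.2437 0.2301] [ 0.9847  0.1742 -0.      0.0001] 21.3 [-1.6221  0.1019  1.0257  2.0462 -0.1006  1.0447 -1.7686]
cap ((0.42070674896240234, 0.2632620334625244), (0.01762581244111061, 0.033217743039131165), 20.23501968383789) ztop 0.25857292868711584 n 3173 barrel top z 0.2578376526807676
[0.4782 0.2883] size [0.1097 0.07  ] long axis deg 18.8 z max/med 0.05221739236838397 0.007463416275249546 [146 142 141] 5887
((0.5080839395523071, 0.2989988625049591), (0.008714345283806324, 0.05792086943984032), 19.44538116455078) 0.05307857804079619 637
((0.4480385482311249, 0.277545690536499), (0.008021735586225986, 0.05719634145498276), 19.48375701904297) 0.052991935729417516 426
cradle angle 19.66092336636013 canister axis 20.06698108327862
seat [0.4781 0.2883] move (u) [1.8113 0.7224] held-tcp along/lat -0.001236888351607612 0.0017191546332255402
```

View pics/w5.png

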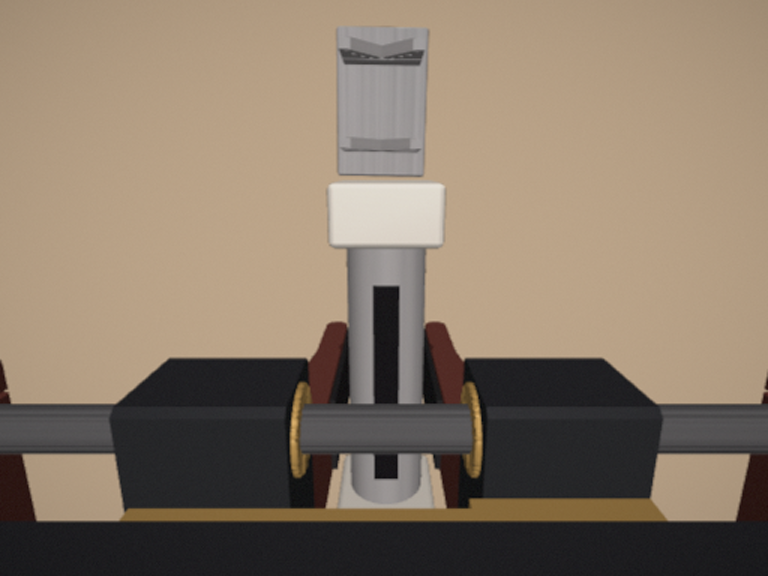

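Cradle at columns 337–428, ahead of the held bar canister, whose tag is up. The cap-to-barrel height difference differs from before, so I'll check the held canister's pitch.

```bash
python3 - <<'E'
from held import *
for n,t in(("w3",[.3663,-.3001,.2375]),("w5",[.3711,.2437,.2301])):
    c=pickle.load(open(n+".pkl","rb"));P=cloud(c);t=np.array(t)
    for v in range(126,250,8):
        q=P[v:v+3,245:270].reshape(-1,3); print(v,"dist %.4f z-tcp %.4f"%(np.median(np.hypot(*(q[:,:2]-t[:2]).T)),np.median(q[:,2])-t[2]),end=" | ")
    print()
E
```

```text
126 dist 0.0595 z-tcp 0.0297 | 134 dist 0.0562 z-tcp 0.0298 | 142 dist 0.0529 z-tcp 0.0297 | 150 dist 0.0494 z-tcp 0.0296 | 158 dist 0.0459 z-tcp 0.0292 | 166 dist 0.0418 z-tcp 0.0251 | 174 dist nan z-tcp nan | 182 dist 0.0344 z-tcp 0.0251 | 190 dist 0.0307 z-tcp 0.0250 | 198 dist 0.0269 z-tcp 0.0251 | 206 dist nan z-tcp nan | 214 dist 0.0192 z-tcp 0.0251 | 222 dist 0.0153 z-tcp 0.0251 | 230 dist nan z-tcp nan | 238 dist nan z-tcp nan | 246 dist 0.0053 z-tcp 0.0280 | 
126 dist 0.0597 z-tcp 0.0285 | 134 dist 0.0564 z-tcp 0.0286 | 142 dist 0.0530 z-tcp 0.0286 | 150 dist 0.0495 z-tcp 0.0286 | 158 dist nan z-tcp nan | 166 dist 0.0418 z-tcp 0.0240 | 174 dist 0.0382 z-tcp 0.0239 | 182 dist 0.0344 z-tcp 0.0240 | 190 dist 0.0311 z-tcp 0.0253 | 198 dist 0.0275 z-tcp 0.0265 | 206 dist 0.0237 z-tcp 0.0267 | 214 dist 0.0200 z-tcp 0.0268 | 222 dist 0.0160 z-tcp 0.0267 | 230 dist nan z-tcp nan | 238 dist 0.0085 z-tcp 0.0267 | 246 dist 0.0048 z-tcp 0.0267 |
```

Level: the tag's own thickness explains the difference. Placing it in the cradle.

```bash
python3 -m inch '[[[0.9,0.37,0],-0.07,-1],[[0.91,0.365,0],0,-1],[[0,0,-1],0,-1],[[0,0,-0.9],0,-1],[[0,0,-0.4],0,-1]]'
python3 -m inch '[[[0,0,0],0,-1],[[0,0,0],0,-1],[[0,0,0],0,-1]]'
python3 - <<'E'
from held import *
c=capture("wrist"); s=sense(); t=s["tcp_pos"]; print(t,s["tcp_rot"]); p=held(c,t)
a=np.radians(19.5);X=np.array([np.cos(a),np.sin(a)]);Y=np.array([-X[1],X[0]]);e=np.array([.4781,.2883])-(p-X*.0545)
print("left along/lat",e@X,e@Y,e/.06)
E
```

```text
clock: 21.92
tcp_pos: [0.4789, 0.2862, 0.0889]
tcp_rot: [0.986, 0.168, -0.002, 0.002]
ft_force: [-0.1, -0.2, -1.4]
gripper_width: 0.0252
finger_force: 30.0
clock: 22.3
tcp_pos: [0.4802, 0.289, 0.0936]
tcp_rot: [0.986, 0.169, 0.001, -0.001]
ft_force: [-0.0, 0.1, -1.2]
gripper_width: 0.025
finger_force: 30.0
[0.48   0.2891 0.0934] [ 0.9855  0.1696  0.0009 -0.0006]
cap ((0.5303061008453369, 0.30749157071113586), (0.01764080859720707, 0.033553484827280045), 19.646224975585938) ztop 0.12218022504157156 n 3160 barrel top z 0.12136190544017829
left along/lat -0.0011179146878041064 -0.0006640162755226597 [-0.0139 -0.0167]
```

```bash
python3 -m inch '[[[0,-0.01,-0.4],0,-1],[[0,0,-0.25],0,-1],[[0,0,-0.12],0,-1],[[0,0,-0.08],0,-1],[[0,0,0],0,-1]]'
python3 -m inch '[[[0,0,-0.04],0,-1],[[0,0,0],0,-1]]'
python3 -m inch '[[[0,0,-0.025],0,-1],[[0,0,0],0,-1]]'
```

```text
clock: 22.98
tcp_pos: [0.4794, 0.2881, 0.0412]
tcp_rot: [0.986, 0.17, 0.0, 0.0]
ft_force: [-0.8, -0.4, -1.8]
gripper_width: 0.0253
finger_force: 30.0
clock: 23.22
tcp_pos: [0.4794, 0.2882, 0.0388]
tcp_rot: [0.986, 0.17, 0.0, -0.0]
ft_force: [1.1, 0.1, -2.5]
gripper_width: 0.0251
finger_force: 30.0
clock: 23.48
tcp_pos: [0.4797, 0.288, 0.0376]
tcp_rot: [0.986, 0.169, 0.0, -0.0]
ft_force: [0.2, -0.6, 2.6]
gripper_width: 0.0252
finger_force: 30.0
```

Contact at the predicted height. A light press, then release, rise and check.

```bash
python3 -m inch '[[[0,0,-0.02],0,-1],[[0,0,0],0,-1],[[0,0,0.02],0,-0.2],[[0,0,0],0,0.2],[[0,0,0],0,0.2]]'
python3 -m inch '[[[0,0,0],0,0.2],[[0,0,0.4],0,0.2],[[0,0,1],0,0.2],[[0,0,1],0,0.2],[[0,0,1],0,0.2]]'
python3 -m inch '[[[-0.9,-0.3,0],0,0.2],[[-0.9,-0.3,0],0,0.2],[[0,0,0],0,0.2],[[0,0,0],0,0.2]]'
python3 - <<'E'
from est import *
c=capture("wrist"); blobs(c,yr=(0,.5)); P=cloud(c); save("w6.png",c["img"][:250],1.5)
hsv=cv2.cvtColor(c["img"],cv2.COLOR_RGB2HSV); m=(P[...,2]>.06)&(P[...,2]<.075)&(abs(P[...,0]-.478)<.09)&(abs(P[...,1]-.288)<.07)&(hsv[...,2]>150)
n,L=cv2.connectedComponents(m.astype(np.uint8))
for i in range(1,n):
    k=L==i
    if k.sum()>150: print(cv2.minAreaRect(P[k][:,:2].astype(np.float32)),np.median(P[k][:,2]),k.sum())
c=capture("scene"); print("scene"); blobs(c)
a=np.vstack([cv2.resize(c["img"][110:260,100:350],(800,480))]); save("scene4.png",a)
E
```

```text
clock: 24.1
tcp_pos: [0.4792, 0.2882, 0.0371]
tcp_rot: [0.985, 0.17, -0.0, 0.0]
ft_force: [-0.0, 0.2, -1.1]
gripper_width: 0.051
finger_force: 0.0
clock: 24.72
tcp_pos: [0.479, 0.2879, 0.243]
tcp_rot: [0.986, 0.169, -0.0, 0.0]
ft_force: [0.8, 1.2, 0.3]
gripper_width: 0.0526
finger_force: 0.0
clock: 25.22
tcp_pos: [0.3728, 0.2536, 0.242]
tcp_rot: [0.985, 0.17, 0.001, -0.001]
ft_force: [-0.0, 0.9, 0.1]
gripper_width: 0.0527
finger_force: 0.0
[0.4884 0.4844] size [0.0053 0.0337] long axis deg 121.0 z max/med 0.03385540683232074 0.01621682546354633 [74 57 46] 242
[0.4776 0.2882] size [0.127  0.0701] long axis deg 19.6 z max/med 0.06699755117752138 0.054749394097138304 [134 129 126] 6655
((0.5295934677124023, 0.30633896589279175), (0.016801539808511734, 0.03388828784227371), 19.580785751342773) 0.0661005508754216 636
((0.42702171206474304, 0.2704923748970032), (0.018663596361875534, 0.03276362642645836), 21.768831253051758) 0.06598640246509252 535
scene
[0.5217 0.4826] size [0.059  0.0345] long axis deg 0.5 z max/med 0.15930338605293862 0.08403168710421383 [110  84  63] 585
[0.4822 0.2843] size [0.1283 0.0704] long axis deg 21.7 z max/med 0.06756500830280797 0.043881806570255866 [112 107 105] 763
[ 0.4493 -0.2681] size [0.1822 0.1495] long axis deg 19.2 z max/med 0.06707666350764901 0.04573091401088547 [117 112 110] 1789
[ 0.5511 -0.4803] size [0.0649 0.0392] long axis deg 0.2 z max/med 0.08095188597377616 0.05914639294352153 [124 119 115] 527
[0.787  0.0237] size [0.0872 0.0873] long axis deg 96.6 z max/med 0.04119387381936765 0.019794635971775887 [109 104 104] 691
[ 0.6681 -0.3412] size [0.0341 0.1301] long axis deg 166.7 z max/med 0.03458991803114253 0.02835066570087419 [140 115  12] 537
[ 0.7474 -0.1957] size [0.0337 0.1301] long axis deg 177.6 z max/med 0.034921459788486764 0.028937582713884358 [140  79  93] 515
```

View pics/scene4.png

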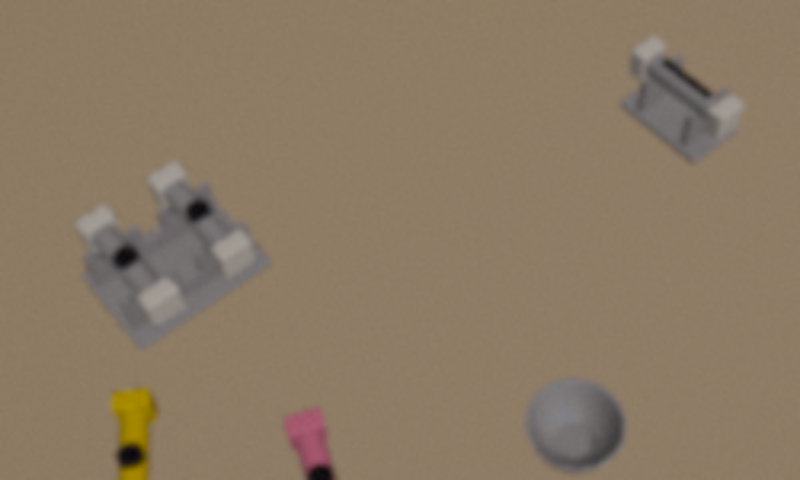

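The bar canister is home and level, with both caps at 66 mm, and the discs look home too. A last numeric level check of the rack before I sign off.

```bash
python3 - <<'E'
from est import *
c=capture("scene");P=cloud(c);m=(P[...,2]>.06)&(P[...,2]<.075)&(abs(P[...,0]-.472)<.11)&(c["img"].min(2)>105)&(abs(P[...,1])<.4)
n,L=cv2.connectedComponents(m.astype(np.uint8))
for i in range(1,n):
    k=L==i
    if k.sum()>15: print(P[k].mean(0),np.median(P[k][:,2]),k.sum())
E
```

```text
[0.4317 0.269  0.0649] 0.06498467871599439 52
[0.5318 0.3037 0.0651] 0.0652324715118402 65
[ 0.4148 -0.239   0.0642] 0.06394752508196799 85
[ 0.4422 -0.3139  0.0645] 0.06471326060442018 88
[ 0.5065 -0.2065  0.0645] 0.06437971626217454 89
[ 0.5329 -0.2816  0.0641] 0.06421571467089648 103
```

All six caps are at the same height to within about 1 mm, so all three canisters are level.

```bash
python3 -c "
from station import sign_off
print(sign_off())"
```

```text
the job is handed in; nothing more can be done
None
```

Job handed in at about 25 s of the 69 s allowed: both disc canisters are in the ready rack and the bar canister is in the return cradle, each level, home and tag up, and the bottle, jar and bowl weren't touched.

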